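# Take the dial padlock off the press brake tooling rack

## Task

A dial padlock lies dial-up on the hasp of the tooling rack's keeper bar. Its combination is three o'clock (twelve o'clock being the shackle): turn the dial through its clicks until it clicks home with its pointer there, then draw the lock's case straight back so the shackle pulls fully open. Lift the lock out of its clips, unhook it from the staple past the short leg of the shackle, and finish still holding the open lock up in the gripper, roughly level, a good hand's breadth clear above the ledge, leaving the things lying around where they are.

Things in the scene. Friction and masses are not known exactly. Their poses are not given: they have to be found in the camera images.
- lock: The padlock: laminated steel case 60 long x 56 wide x 28 mm thick lying flat, dial up, 0.6 kg in all. Origin at the centre of the case, at first 20 mm above the ledge (it rests on a 6 mm base plate); +x runs along the case to the shackle, z up. The 22 mm of its sides next to the shackle stand between two clips (see rack); the other 38 mm are free to grip.
- dial (a joint): Turn of the dial, rad: 0 = pointer at twelve (the case's long mark, at the shackle), positive clockwise from above, three o'clock = +1.571. Click stops every 0.524 rad, 0.05 to 0.15 N m to pass; it springs into the nearest. Starts one to four clicks anticlockwise of three. The shackle comes out only within 0.15 rad of three o'clock, and then holds the dial there.
- knob (a point): Centre of the dial's grip: a straight metal wing 28 mm long, 10 mm thick and 18 mm high, upright on the dial axis over the middle of the case; the point lies half-way up it, 26 mm above the case's centre. Its x axis runs along the wing to the pointer end. The 41 mm dial disc under it is 3 mm thick.
- pointer (a point): Tip of the dial's pointer, the arrow-shaped end of the wing, 18 mm from the dial axis.
- shackle (a joint): How far the shackle is drawn out of the case, m: 0 shut, 0.022 fully open (a stop). Drag about 2 N, no spring: it stays where it is put. While locked it has about 1 mm of play.
- crown (a point): Middle of the shackle's bow, on the rod's centre line, 60 mm from the case's centre when shut. The shackle is a U of 9 mm rod, level, at half the case's thickness, legs 32 mm apart between centres. The long leg (the lock's -y side) never leaves the case; the short leg (+y side) is sunk 8 mm in it when shut and ends 14 mm clear of it when fully open.
- staple (a point): Near leg of the staple, 30 mm above the ledge: an upright 7 mm rod inside the shut shackle, at first 43 mm from the case's centre. Axes are the rack's, x pointing away from the robot, as the lock's at first. A top bar (centre 51 mm above the ledge) runs from it along +x to a second leg 62 mm behind. Drawing the case back about 30 mm pulls the bow against this leg and opens the shackle fully.
- rack: Rack end, fixed. Origin on the ledge at the foot of the staple's near leg, axes as the staple's. Two clips 7 mm high above the base plate, 0.8 mm off each side of the case, stop it twisting. The opened lock, lifted 12 mm over them and moved forward until the near leg stands in the gap at the short leg's end, comes off towards its own -y. Dies up to 93 mm high stand left, from y = 85 mm on.
- gib_key: Hardened steel gib key, 94 x 15 x 10 mm with a 20 mm high head, loose, 170 to 200 mm right of the staple. Origin near its middle, 5 mm up. Beyond it, 290 to 340 mm right of the staple, a small bench vise (fixed, 165 mm high with the punch section in its jaws).
- wear_pad: White nylon wear pad 45 x 70 x 12 mm, loose. Origin at its centre.
- setup_block: Brass setup block 30 x 60 x 25 mm, loose. Origin at its centre.
Not all that is in view belongs to the job. Of the things shaped like the lock, the steel one is meant.

How it is judged:
By the outcome, as a careful person would: the job done as asked, in the order asked, and still so for the second after the job is handed in, while the arm keeps its last pose, push and grip.
It also fails if it takes over 58 s, if anything falls off the work surface, if the arm or the gripper's body presses on something with over 40 N, if the wrist force passes 120 N, or if a joint passes its speed limit or range.

## Robot

A 6-joint arm with a two-finger parallel gripper is mounted at the origin on the work surface. World frame = base frame: x ahead of the robot, y to its left, z up, the work surface at z = 0. Lengths are in mm, angles in rad, forces in N, time in s.
With the tool pointing down it reaches from about 250 to 800 mm from the base axis. Payload 8.5 kg.
Tool frame: the origin (TCP) lies midway between the tips of the shut fingers; the grasp point (between the pads) lies hold_point_z behind it (hold_point_z is the distance from the TCP to the grasp point, in mm); z points along the fingers, y is the direction in which the jaws open and shut (so a half turn about z gives the same grasp; the last joint's range is limited). The gripper opens to 85 mm and grips with 20 to 120 N. Pads are 22 mm wide; open, the fingers measure 114 mm over their backs; the gripper's body (76 mm by 85 mm) begins 54 mm behind the grasp point. The pads swing forward as they close: fully open they stand 13 mm farther back than shut.
Start: joints at [1.117, 0.238, -0.013, 1.319, 0, 1.571], TCP at [230.131, 471.825, 231.276] pointing down, gripper open.
Joint ranges: [-2.66, 2.66], [-1.03, 1.9], [-1.14, 1.46], [-1.82, 2.27], [-1.45, 1.34], [-3.14, 3.14]. Speed limits (rad/s): [2.22, 2.22, 2.79, 3.14, 3.14, 3.14].

## Interface

Orientations are given as a unit quaternion [w, x, y, z].
In Python, from rig import get_obs, camera, camera_info, hand_in, trace, place_of, hold_point_z gives the robot as it stands.
- The arm moves only by the shell command python3 -m crank 'ROWS' [FORCE]. ROWS is a JSON object of lists of equal length, an entry for each row: "slide": the shift along the world's x, y, z in m, a list of three; "angular": the turn, a rotation vector about the world's x, y, z in rad, a list of three; "hand": the closure, from 0 (fully open) to 1 (shut). A call has 1 to 5 rows; each row shifts and turns the pose as measured when the row begins; what a row does not reach is not made up. A row lasts 1/8 s, in which the tool goes at most 62.5 mm and 10.7 degrees, less where a joint would pass 70% of its speed; a pose out of reach is approached as far as the arm can. A call with a gripper value outside its range is refused whole. The fingers move at their own pace and stop on an object; FORCE is the grip in N (left out, the last holds). Time passes only in rows, so rows that do not move let the fingers close. It gives the time, the measured TCP pose, the force and the opening at its end, in the units of the state.
- get_obs(): the state, without advancing time (a new reading comes with each control period).
- camera(name): name is "scene" or "top" or "wrist"; returns (picture, depth): 420x560x3 uint8, blue, green, red; 420x560 float32, mm along the optical axis (not along the pixel's ray), 0 where there is no reading.
- camera_info(name): a dict with "fx", "fy", "cx", "cy" (pixels), "k1" (the pictures are not rectified: a ray, as slopes to the right and down, at radius r is drawn at 1 + k1 r^2 times it, then the intrinsics apply), "R" (3x3) and "t" (3): a world point X has camera coordinates R X + t. Camera axes: x right, y down, z forward; pixel columns grow to the right and rows downward; lengths in mm; the calibration is good to about 2 mm. A picture is of the moment at which its call begins: read the wrist's pose just before it. camera_info takes no time and is no camera call; for the wrist camera it gives the pose at the moment of the call.
- hand_in(): hands the job in, once; it reports no verdict.
Trained networks look in the newest picture that a camera, given by its name, has taken for a name from the list of things; names that differ only in an ending like _2 or _b are one class to them, and where a whole thing is asked for, a point or a joint stands for the part that bears it (a point fixed in the world has none). Each returns a list of dicts, best first, with "conf" (0 to 1); they miss things now and then, are a little off and sometimes report something else, mostly with a low value. They report only what shows in the picture. A call takes as long as a camera call. They do not tell look-alikes from the thing itself.
- trace(camera, query): "mask" (420x560 bool, what is visible of it) and "extent" ([left, top, right, bottom] as shares, 0 to 1, of the picture: columns of its width, rows of its height, round what is visible of it).
- place_of(camera, query): "point" ([column, row] as shares, 0 to 1, of the picture: columns of its width, rows of its height: a listed point, or the origin of a listed thing).
The state is a dict: "clock": time; "joint_positions": joint angles; "dq": joint speeds; "joint_efforts": joint torques, N m; "eef_pos": TCP position; "tcp_rot": TCP orientation; "wrist_force": force on the tool from outside, world axes, zero at the start; "wrist_torque": the same for the moment, N m; "finger_gap": finger opening in mm.
Only numpy, scipy, OpenCV 4.12 (cv2) and the standard library are available. Lean on these libraries where they do the work, as an engineer would, in place of code of your own. Each camera call takes 0.05 s, during which the arm holds its last target.

## Working session

There is one attempt and no reset: what is moved stays moved. The work goes in short steps, Python scripts to look and compute and a shell command to move; the robot and the scene stay as the last step left them, time stands still between calls to the robot, and variables do not carry over. Pictures are saved under pics/ and viewed, and the job is handed in when it is done.

```bash
ls; mkdir -p pics; cat > h.py <<'E'
import numpy as np, cv2
from rig import *
def ray(ci,u,v):
    x=(u-ci['cx'])/ci['fx'];y=(v-ci['cy'])/ci['fy']
    a,b=x,y
    for _ in range(20):
        f=1+ci['k1']*(a*a+b*b);a,b=x/f,y/f
    return np.array([a,b,1.])
def world(ci,u,v,d):
    R=np.array(ci['R']);t=np.array(ci['t'])
    return R.T@(ray(ci,u,v)*d-t)
def atz(ci,u,v,z):
    R=np.array(ci['R']);t=np.array(ci['t'])
    r=R.T@ray(ci,u,v);c=-R.T@t
    return c+r*(z-c[2])/r[2]
def proj(ci,X):
    p=np.array(ci['R'])@np.array(X)+np.array(ci['t']);a,b=p[0]/p[2],p[1]/p[2]
    f=1+ci['k1']*(a*a+b*b)
    return ci['fx']*a*f+ci['cx'],ci['fy']*b*f+ci['cy']
E
python3 - <<'E'
from h import *
print(hold_point_z)
o=get_obs();print(o)
for c in('scene','top'):
    p,d=camera(c);cv2.imwrite(f'pics/{c}0.png',p);np.save(f'pics/{c}0.npy',d)
    ci=camera_info(c);print(c,ci)
    for q in('lock','knob','pointer','crown','staple','gib_key','wear_pad','setup_block'):
        for r in place_of(c,q)[:3]:
            u,v=r['point'][0]*560,r['point'][1]*420
            dd=d[min(int(v),419),min(int(u),559)]
            print(q,round(r['conf'],2),round(u,1),round(v,1),world(ci,u,v,dd).round(0))
E
```

```text
pics
18.700000000000003
{'clock': 0.0, 'joint_positions': array([ 1.11702726e+00,  2.38791114e-01, -1.42410655e-02,  1.31915874e+00,
       -6.40506990e-06,  1.57079317e+00]), 'dq': array([3.40392006e-04, 3.08628475e-05, 2.47288184e-06, 6.03390274e-04,
       8.28168974e-04, 3.55123863e-05]), 'joint_efforts': array([ 7.59480918e-04, -5.38779330e+01,  3.46435976e+01,  1.83979998e-02,
        8.03366538e-05, -6.91756455e-06]), 'eef_pos': array([229.96771447, 471.51899528, 230.67731246]), 'tcp_rot': array([-1.53733065e-04,  2.24941405e-01,  9.74372043e-01, -6.80148389e-04]), 'wrist_force': array([0.80724979, 0.2239526 , 0.20842594]), 'wrist_torque': array([ 0.05485882, -0.02675927,  0.00029614]), 'finger_gap': 85.48995654830976}
scene {'fx': 522.2858256248185, 'fy': 522.2858256248185, 'cx': 282.46996097037754, 'cy': 220.45438745619745, 'k1': -0.17882632512699506, 'R': array([[ 0.3781614 ,  0.92556443, -0.01801214],
       [ 0.57144971, -0.24869854, -0.78204492],
       [-0.72831256,  0.28544617, -0.62296171]]), 't': array([-253.34777808, -247.58654439, 1644.02279385])}
lock 0.95 290.8 1
[... 891 characters left out ...]
449, -0.0063628 , -0.98258882]]), 't': array([ 72.53505272, 544.83750627, 977.39716615])}
lock 0.85 234.1 315.1 [320. 172.  50.]
lock 0.74 307.2 124.8 [752.  10.  31.]
lock 0.63 293.5 223.9 [514.  44.  56.]
knob 0.8 233.4 315.7 [319. 173.  52.]
knob 0.51 303.5 117.9 [761.  19.  50.]
knob 0.48 295.8 221.2 [521.  39.  55.]
pointer 0.65 245.5 318.3 [312. 149.  27.]
pointer 0.63 301.7 220.3 [523.  26.  54.]
pointer 0.51 309.7 118.1 [762.   5.  46.]
crown 0.62 327.6 119.6 [770. -40.  19.]
crown 0.61 257.0 327.1 [292. 125.   4.]
staple 0.88 297.6 205.6 [558.  35.  43.]
gib_key 0.71 295.3 219.4 [527.  40.  41.]
wear_pad 0.57 232.1 220.0 [531. 183.  11.]
setup_block 0.66 178.4 213.1 [545. 303.  25.]
```

```bash
python3 - <<'E'
import cv2,numpy as np
a=cv2.imread('pics/scene0.png');b=cv2.imread('pics/top0.png')
cv2.imwrite('pics/m_scene.png',cv2.resize(a,(784,588)))
cv2.imwrite('pics/m_top.png',cv2.resize(b,(784,588)))
s=cv2.resize(a[190:270,230:330],(800,600)[:2] and (750,600),interpolation=cv2.INTER_CUBIC)
t=cv2.resize(b[175:255,245:345],(750,600),interpolation=cv2.INTER_CUBIC)
cv2.imwrite('pics/c_s.png',s);cv2.imwrite('pics/c_t.png',t)
E
```

```text
(no output)
```

View pics/m_scene.png

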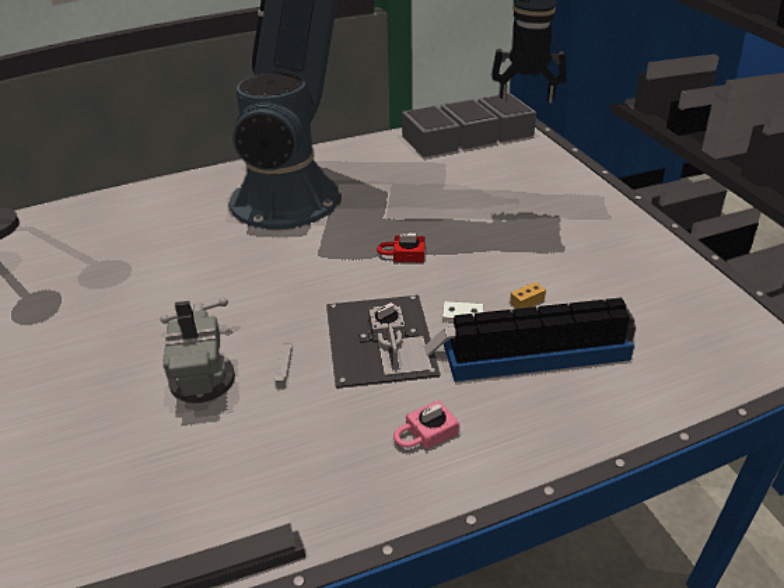

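View pics/m_top.png

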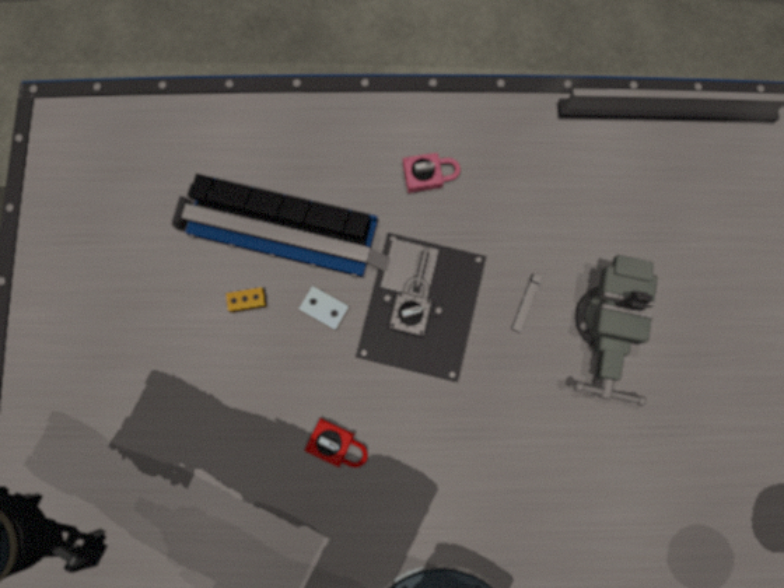

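View pics/c_s.png

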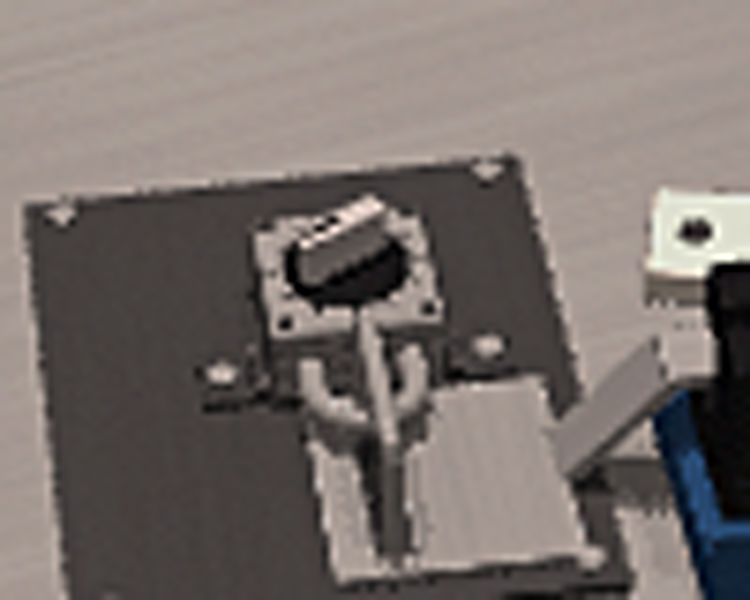

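View pics/c_t.png

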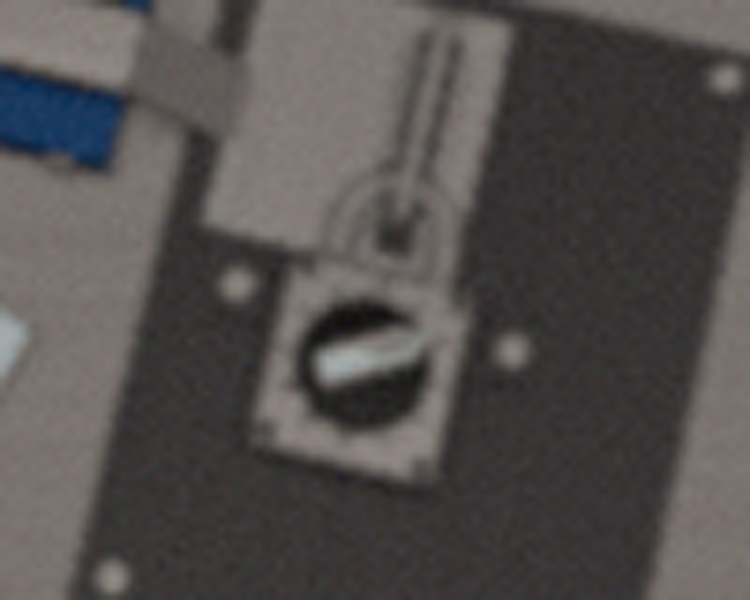

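The candidate locks in the top picture (560x420) are the red one at (234,315), the pink one at (307,120) and the grey one at (294,222). The grey one is the steel one: its shackle is round the staple on the keeper plate, and the crop confirms it. In that crop the arrow-shaped end of the wing points up and to the right, about two o'clock relative to the case. I'll move above it to look closer.

```bash
python3 -m crank '{"slide":[[0.030,-0.048,0],[0.030,-0.048,0],[0.030,-0.048,0],[0.030,-0.048,0],[0.030,-0.048,0]],"angular":[[0,0,-0.09],[0,0,-0.09],[0,0,-0.09],[0,0,-0.09],[0,0,-0.09]],"hand":[0,0,0,0,0]}' 
python3 -m crank '{"slide":[[0.030,-0.048,0],[0.030,-0.048,0],[0.030,-0.048,0],[0.030,-0.048,0],[0,0,0]],"angular":[[0,0,-0.09],[0,0,-0.09],[0,0,-0.09],[0,0,-0.09],[0,0,0]],"hand":[0.3,0.4,0.5,0.5,0.5]}' 
cat > look.py <<'E'
import sys
from h import *
from scipy.spatial.transform import Rotation as Ro
n=sys.argv[1]; c=sys.argv[2] if len(sys.argv)>2 else 'wrist'
o=get_obs();ci=camera_info(c);p,d=camera(c)
q=o['tcp_rot'];R=Ro.from_quat([q[1],q[2],q[3],q[0]]).as_matrix()
print('t',o['clock'].round(2) if hasattr(o['clock'],'round') else o['clock'],'tcp',o['eef_pos'].round(1),'z',R[:,2].round(3),'jaw yaw',np.degrees(np.arctan2(R[1,1],R[0,1])).round(2),'gap',round(o['finger_gap'],1),'F',o['wrist_force'].round(1),'M',o['wrist_torque'].round(2),'q',o['joint_positions'].round(2))
cv2.imwrite(f'pics/{n}.png',cv2.resize(p,(784,588),interpolation=cv2.INTER_CUBIC));np.save(f'pics/{n}.npy',d)
for k,z in(('lock',None),('knob',46),('pointer',46),('crown',20),('staple',30)):
    for r in place_of(c,k)[:2]:
        u,v=r['point'][0]*560,r['point'][1]*420
        dd=d[min(int(v),419),min(int(u),559)]
        print(k,round(r['conf'],2),round(u,1),round(v,1),'depth',world(ci,u,v,dd).round(1),'atz',atz(ci,u,v,z or 34).round(1))
E
python3 look.py w1; python3 -c "
from rig import *; print(camera_info('wrist'))"
```

```text
clock: 1.52
eef_pos: [382.0, 228.4, 231.1]
tcp_rot: [0.001, 0.439, 0.898, 0.001]
wrist_force: [1.6, 0.1, -0.2]
finger_gap: 85.3
clock: 2.15
eef_pos: [506.9, 26.2, 231.7]
tcp_rot: [0.002, 0.6, 0.8, 0.002]
wrist_force: [-1.2, -0.3, 0.4]
finger_gap: 42.6
t 2.15 tcp [506.9  26.2 231.7] z [ 0.006  0.001 -1.   ] jaw yaw 16.22 gap 42.6 F [-1.2 -0.3  0.4] M [ 0.01  0.01 -0.  ] q [ 0.05  0.2  -0.06  1.3   0.    1.34]
lock 0.81 504.0 250.8 depth [751.8  20.4  29.5] atz [748.3  21.4  34. ]
lock 0.56 293.4 163.6 depth [515.8  50.2  55.1] atz [517.8  47.   34. ]
knob 0.98 521.3 257.4 depth [757.9  22.7  47.2] atz [758.8  22.4  46. ]
knob 0.57 295.3 167.8 depth [518.5  47.   54.3] atz [519.4  45.7  46. ]
pointer 0.9 510.9 270.3 depth [761.1   5.   39. ] atz [755.3   6.9  46. ]
pointer 0.66 294.5 187.9 depth [523.5  28.9  51.9] atz [524.2  27.6  46. ]
crown 0.92 71.5 12.5 depth [295.  118.   17.8] atz [296.1 117.9  20. ]
crown 0.76 344.4 196.0 depth [568.8  34.5  53.3] atz [577.6  27.8  20. ]
staple 0.92 331.3 188.3 depth [558.2  35.4  39.2] atz [560.3  33.6  30. ]
{'fx': 367.4350897522263, 'fy': 367.4350897522263, 'cx': 276.43899612597886, 'cy': 211.74356333550276, 'k1': -0.011479882136708964, 'R': array([[ 0.95830198,  0.28571503,  0.00492361],
       [ 0.27135567, -0.91527073,  0.29773409],
       [ 0.08957354, -0.28398311, -0.95463615]]), 't': array([-493.11839256, -147.9751991 ,  343.75711625])}
```

View pics/w1.png

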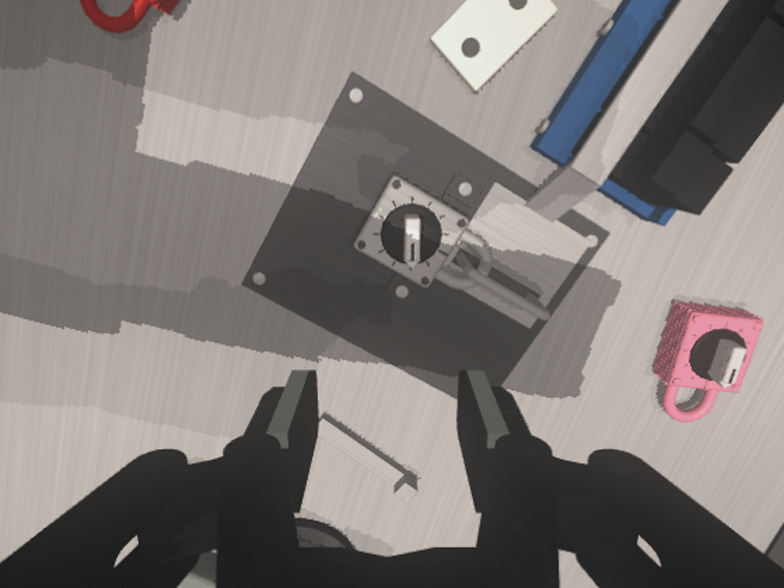

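```bash
python3 - <<'E'
from h import *
p,d=camera('wrist');ci=camera_info('wrist')
s=1.4
P=[atz(ci,u/s,v/s,6)[:2] for u,v in((356,95),(259,278),(592,241))]
print([x.round(1) for x in P])
a=P[0]-P[1];print('plate y yaw',np.degrees(np.arctan2(a[1],a[0]))-90)
b=P[2]-P[0];print('plate x yaw',np.degrees(np.arctan2(b[1],b[0])))
for r in trace('wrist','lock')[:3]:
    print(r['conf'],np.array(r['extent']).round(2))
    m=r['mask']; 
    X=[]
    for v,u in zip(*np.nonzero(m)):
        X.append(world(ci,u,v,d[v,u]))
    X=np.array(X);t=X[(abs(X[:,2]-34)<4)]
    if len(t)>50:
        rc=cv2.minAreaRect(t[:,:2].astype(np.float32));print(len(t),rc,X[:,2].min(),X[:,2].max(),np.median(t[:,2]))
cv2.imwrite('pics/w1c.png',cv2.resize(p[110:240,230:410],(800,578),interpolation=cv2.INTER_CUBIC))
E
```

```text
[array([456.3, 123. ]), array([421.4, -19.9]), array([647.8,  76.5])]
plate y yaw -13.713953603323233
plate x yaw -13.644054786550793
0.77 [0.83 0.53 0.97 0.73]
607 ((760.250244140625, 21.319700241088867), (38.65144729614258, 60.55313491821289), 20.979188919067383) -2.205344558617274 374.68070779694483 31.071550029076985
0.73 [0.1  0.   0.24 0.06]
0.56 [0.45 0.31 0.63 0.5 ]
3208 ((518.648193359375, 44.376609802246094), (56.369380950927734, 60.3939323425293), 75.86148834228516) 4.552180186795821 374.68070779694483 34.188636108315706
```

View pics/w1c.png

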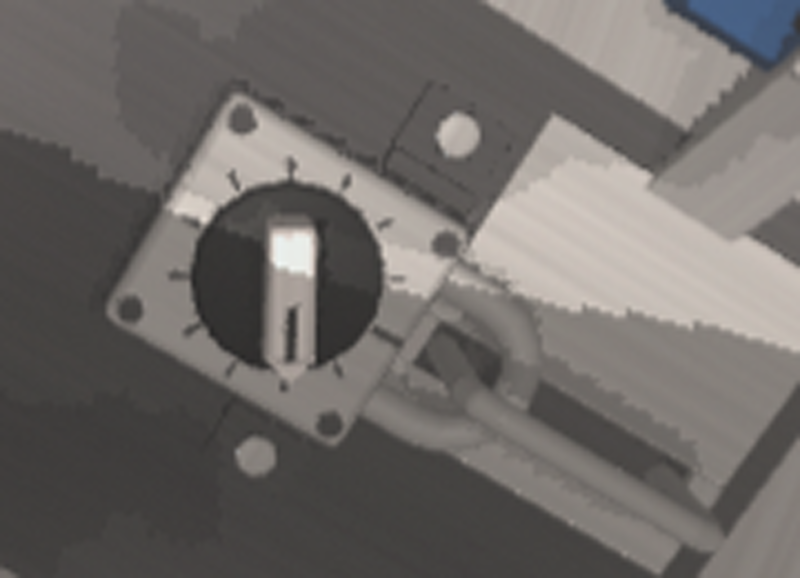

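The lock's centre is about (519,45) and its yaw about -14° (rect 60.4 x 56.4 mm, top at z 34). The pointer is at two o'clock, so it needs one click clockwise. I'll descend on the wing next.

```bash
python3 -m crank '{"slide":[[0.006,0.0095,-0.03],[0.006,0.0095,-0.035],[0,0,-0.035],[0,0,-0.03],[0,0,0]],"angular":[[0,0,0],[0,0,0],[0,0,0],[0,0,0],[0,0,0]],"hand":[0.62,0.62,0.62,0.62,0.62]}' 25
python3 look.py w2
```

```text
clock: 3.18
eef_pos: [516.6, 53.9, 100.7]
tcp_rot: [0.003, 0.594, 0.804, 0.004]
wrist_force: [0.4, -0.5, 0.5]
finger_gap: 32.1
t 3.175 tcp [516.6  53.9 100.7] z [ 0.01   0.002 -1.   ] jaw yaw 17.1 gap 32.1 F [ 0.4 -0.5  0.5] M [-0.07  0.01 -0.04] q [ 0.1   0.3  -0.28  0.98  0.    1.38]
lock 0.89 273.3 238.3 depth [514.1  56.   56.3] atz [516.6  47.6  34. ]
knob 0.76 275.4 248.1 depth [517.1  49.9  54. ] atz [518.2  46.6  46. ]
pointer 0.67 273.8 275.0 depth [521.   34.1  54.7] atz [522.3  29.8  46. ]
crown 0.87 350.8 277.9 depth [575.5  31.4  23.3] atz [576.7  30.   20. ]
crown 0.64 547.8 412.7 depth [567.   82.2 182.4] atz [766.6 -35.8  20. ]
staple 0.57 334.2 273.8 depth [534.1  70.9 115.1] atz [561.7  34.   30. ]
```

View pics/w2.png

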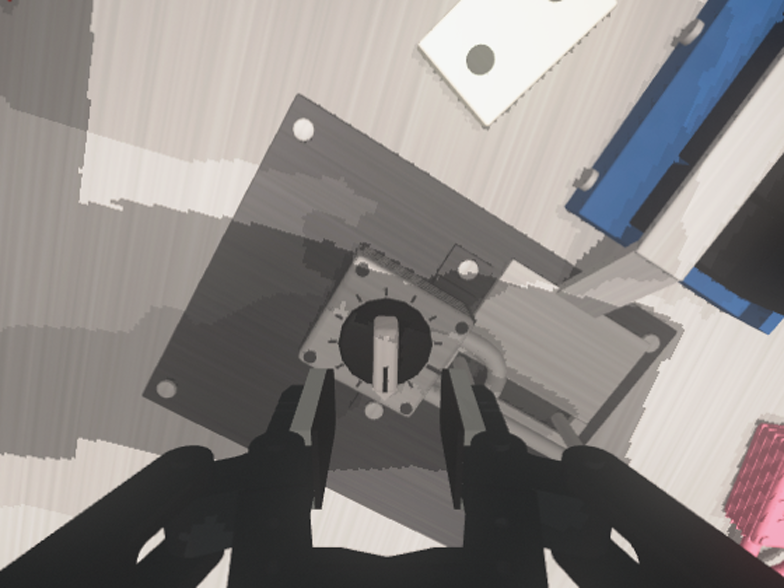

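```bash
python3 -m crank '{"slide":[[0.001,-0.004,-0.01],[0.001,-0.004,-0.01],[0,0,-0.01],[0,0,-0.005],[0,0,0]],"angular":[[0,0,-0.02],[0,0,0],[0,0,0],[0,0,0],[0,0,0]],"hand":[0.62,0.62,0.62,0.62,0.62]}' 25
python3 look.py w3
```

```text
clock: 4.1
eef_pos: [521.5, 44.5, 66.6]
tcp_rot: [0.006, 0.604, 0.797, 0.006]
wrist_force: [0.1, 0.2, -0.0]
finger_gap: 32.6
t 4.1 tcp [521.5  44.5  66.6] z [ 0.017  0.002 -1.   ] jaw yaw 15.75 gap 32.6 F [ 0.1  0.2 -0. ] M [-0.06  0.04 -0.01] q [ 0.08  0.33 -0.33  0.89  0.    1.38]
lock 0.75 271.3 242.8 depth [515.3  56.7  54.9] atz [517.7  48.5  34. ]
knob 0.65 271.0 257.4 depth [517.   50.1  55.9] atz [518.2  45.8  46. ]
pointer 0.88 272.1 290.1 depth [522.   33.8  55.1] atz [523.5  28.8  46. ]
crown 0.88 361.8 288.8 depth [575.7  31.1  24.3] atz [577.5  29.1  20. ]
staple 0.65 342.2 282.0 depth [543.8  58.   80. ] atz [561.5  34.9  30. ]
```

View pics/w3.png

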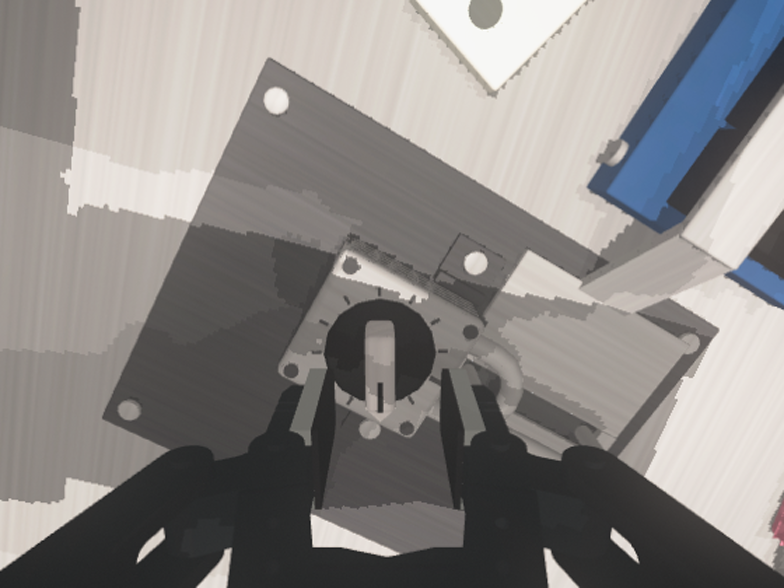

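```bash
python3 -m crank '{"slide":[[-0.0025,0.0005,-0.009],[0,0,-0.009],[0,0,-0.005],[0,0,0],[0,0,0]],"angular":[[0,0.017,0],[0,0,0],[0,0,0],[0,0,0],[0,0,0]],"hand":[0.62,0.62,0.62,0.62,0.62]}' 25
python3 look.py w4
```

```text
clock: 5.03
eef_pos: [519.3, 45.3, 42.7]
tcp_rot: [-0.001, 0.603, 0.797, 0.001]
wrist_force: [-0.4, 0.1, -0.8]
finger_gap: 32.2
t 5.025 tcp [519.3  45.3  42.7] z [-0.     0.002 -1.   ] jaw yaw 15.77 gap 32.2 F [-0.4  0.1 -0.8] M [ 0.01 -0.02  0.04] q [ 0.09  0.37 -0.35  0.86  0.    1.38]
lock 0.88 276.2 261.6 depth [515.2  57.4  49.7] atz [517.2  50.4  34. ]
knob 0.95 276.3 289.3 depth [517.6  49.1  56.6] atz [519.2  43.4  46. ]
pointer 0.58 273.5 315.6 depth [520.   36.4  55. ] atz [521.5  30.7  46. ]
crown 0.82 375.8 316.9 depth [575.2  30.   23.8] atz [577.  28.  20.]
staple 0.58 354.6 308.2 depth [539.2  63.7  83.4] atz [560.7  35.2  30. ]
```

View pics/w4.png

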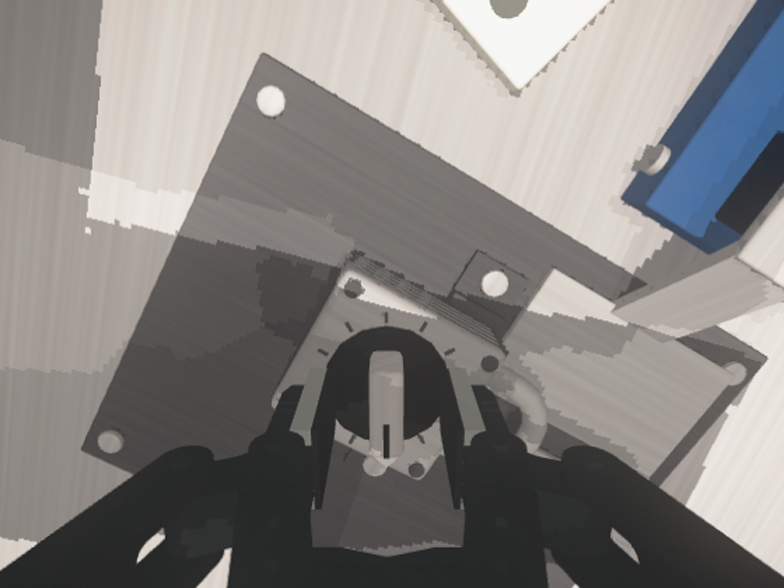

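Centred. Closing on the wing.

```bash
python3 -m crank '{"slide":[[0,0,0],[0,0,0],[0,0,0],[0,0,0],[0,0,0]],"angular":[[0,0,0],[0,0,0],[0,0,0],[0,0,0],[0,0,0]],"hand":[0.8,0.9,1,1,1]}' 40
python3 look.py w5
```

```text
clock: 5.95
eef_pos: [519.3, 45.3, 43.2]
tcp_rot: [-0.001, 0.603, 0.797, 0.001]
wrist_force: [-0.6, -0.1, 0.9]
finger_gap: 9.1
t 5.95 tcp [519.3  45.3  43.2] z [ 0.     0.002 -1.   ] jaw yaw 15.76 gap 9.1 F [-0.6 -0.1  0.9] M [-0.05  0.13 -0.08] q [ 0.09  0.37 -0.35  0.86  0.    1.38]
lock 0.93 277.7 261.5 depth [515.8  57.6  50. ] atz [517.9  50.4  34. ]
lock 0.25 276.6 286.3 depth [517.7  49.4  55.2] atz [520.8  38.2  34. ]
knob 0.71 275.4 286.0 depth [517.3  49.1  54.6] atz [518.5  44.5  46. ]
pointer 0.92 278.0 316.4 depth [521.8  36.9  56.1] atz [523.6  30.6  46. ]
pointer 0.54 378.7 315.5 depth [576.1  31.5  24.9] atz [565.9  42.9  46. ]
crown 0.78 378.0 315.7 depth [575.8  31.3  25. ] atz [578.1  28.6  20. ]
staple 0.77 353.4 310.3 depth [558.9  36.2  34.8] atz [560.8  33.7  30. ]
```

```bash
python3 -m crank '{"slide":[[0,0,0],[0,0,0],[0,0,0],[0,0,0],[0,0,0]],"angular":[[0,0,-0.131],[0,0,-0.131],[0,0,-0.131],[0,0,-0.131],[0,0,0]],"hand":[1,1,1,1,1]}' 40
python3 look.py w6
```

```text
clock: 6.88
eef_pos: [520.8, 46.0, 43.2]
tcp_rot: [0.0, 0.794, 0.608, 0.002]
wrist_force: [0.5, 0.0, 1.1]
finger_gap: 8.9
t 6.875 tcp [520.8  46.   43.2] z [ 0.004  0.002 -1.   ] jaw yaw -15.05 gap 8.9 F [0.5 0.  1.1] M [-0.06  0.06 -0.15] q [ 0.09  0.37 -0.35  0.85  0.    1.92]
lock 0.7 275.3 262.7 depth [523.2  58.7  51.9] atz [521.   50.7  34. ]
knob 0.74 277.8 284.4 depth [522.1  50.9  55.2] atz [520.9  46.1  46. ]
pointer 0.89 273.8 314.7 depth [516.9  37.8  54.9] atz [515.3  32.3  46. ]
crown 0.62 395.0 263.6 depth [575.5  30.5  24. ] atz [576.4  28.3  20. ]
staple 0.68 365.7 268.5 depth [560.2  36.1  32.2] atz [560.5  34.9  30. ]
staple 0.53 275.7 314.9 depth [517.8  38.5  56.5] atz [513.4  22.   30. ]
```

View pics/w6.png

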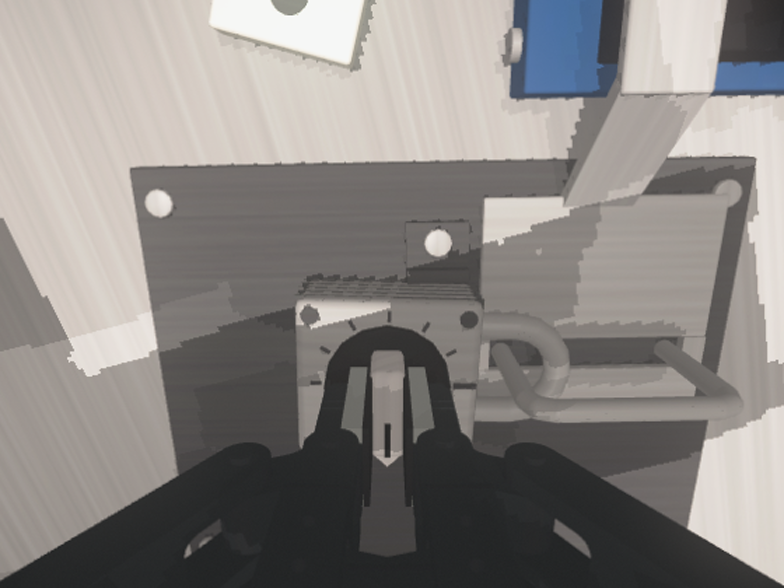

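```bash
python3 -m crank '{"slide":[[0,0,0],[0,0,0],[0,0,0.02],[0,0,0.03],[0,0,0.02]],"angular":[[0,0,0],[0,0,0],[0,0,0],[0,0,0],[0,0,0]],"hand":[0.75,0.7,0.68,0.68,0.68]}' 40
python3 look.py w7
```

```text
clock: 7.8
eef_pos: [519.2, 46.1, 113.3]
tcp_rot: [-0.001, 0.793, 0.61, 0.001]
wrist_force: [0.2, -0.3, 0.4]
finger_gap: 27.5
t 7.8 tcp [519.2  46.1 113.3] z [ 0.     0.002 -1.   ] jaw yaw -14.88 gap 27.5 F [ 0.2 -0.3  0.4] M [ 0.02 -0.03 -0.04] q [ 0.09  0.3  -0.24  1.03  0.    1.92]
lock 0.63 278.7 218.0 depth [522.4  55.3  55.2] atz [520.7  48.5  34. ]
knob 0.62 278.1 227.2 depth [520.5  49.6  54.3] atz [519.8  46.8  46. ]
knob 0.29 337.9 209.7 depth [560.4  36.    9.7] atz [557.2  48.3  46. ]
pointer 0.56 276.2 252.8 depth [515.4  34.5  54.9] atz [514.4  30.8  46. ]
crown 0.66 343.3 221.4 depth [559.6  36.9  37.1] atz [561.3  30.4  20. ]
crown 0.63 367.5 219.3 depth [576.9  29.   23.3] atz [577.4  27.7  20. ]
staple 0.82 341.3 224.9 depth [558.1  34.2  35.3] atz [558.6  32.2  30. ]
```

View pics/w7.png

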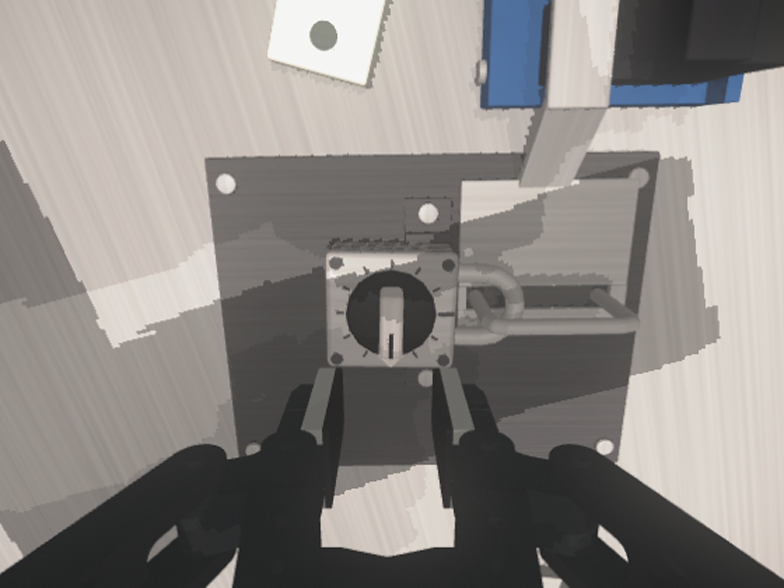

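```bash
python3 - <<'E'
from h import *
p,d=camera('wrist');ci=camera_info('wrist')
for r in trace('wrist','lock')[:2]:
    m=r['mask'];vv,uu=np.nonzero(m)
    X=np.array([world(ci,u,v,d[v,u]) for v,u in zip(vv,uu)]);t=X[(abs(X[:,2]-34)<4)]
    print(r['conf'],len(t),cv2.minAreaRect(t[:,:2].astype(np.float32)) if len(t)>50 else '')
    # knob top
    k=X[(X[:,2]>48)&(X[:,2]<60)]
    if len(k)>50: print('wing',cv2.minAreaRect(k[:,:2].astype(np.float32)))
E
python3 -m crank '{"slide":[[-0.002,0,0],[-0.002,0,0],[-0.002,0,0],[-0.002,0,0],[-0.002,0,0]],"angular":[[0,0,0.17],[0,0,0.17],[0,0,0.17],[0,0,0.17],[0,0,0.17]],"hand":[0.5,0.3,0,0,0]}' 40
python3 -m crank '{"slide":[[0,0,0],[0,0,0],[0,0,0],[0,0,0],[0,0,0]],"angular":[[0,0,0.17],[0,0,0.17],[0,0,0.17],[0,0,0.17],[0,0,0.05]],"hand":[0,0,0,0,0]}' 40
python3 look.py w8
```

```text
0.56 6756 ((520.0391235351562, 45.539886474609375), (56.06253433227539, 60.082366943359375), 74.0777359008789)
wing ((537.080322265625, 44.23535919189453), (52.21465301513672, 31.906721115112305), 2.379394292831421)
clock: 8.82
eef_pos: [506.3, 45.8, 107.5]
tcp_rot: [-0.003, 0.459, 0.888, -0.003]
wrist_force: [0.0, 0.3, -0.2]
finger_gap: 85.5
clock: 9.45
eef_pos: [504.3, 45.6, 104.0]
tcp_rot: [-0.004, 0.099, 0.995, -0.005]
wrist_force: [0.2, 0.5, -0.4]
finger_gap: 85.7
t 9.45 tcp [504.3  45.6 104. ] z [-0.01 -0.01 -1.  ] jaw yaw 78.68 gap 85.7 F [ 0.2  0.5 -0.4] M [ 0.01 -0.01 -0.01] q [ 0.1   0.29 -0.28  1.01 -0.01  0.29]
lock 0.94 279.5 245.0 depth [513.4  44.7  38.2] atz [515.1  44.4  34. ]
knob 0.66 284.0 255.5 depth [515.7  47.   50.1] atz [517.4  46.7  46. ]
knob 0.66 38.0 305.6 depth [ 537.6 -142.9    9.8] atz [ 521.3 -111.6   46. ]
pointer 0.93 252.7 251.4 depth [514.9  27.5  37. ] atz [511.3  29.   46. ]
pointer 0.36 487.7 216.2 depth [530.5 183.2  11.8] atz [516.  165.6  46. ]
crown 0.89 276.3 323.5 depth [560.1  33.5  49.1] atz [579.   29.2  20. ]
crown 0.58 278.2 287.5 depth [544.2  37.7  33.3] atz [551.3  36.2  20. ]
staple 0.61 277.8 308.1 depth [557.9  34.7  35.3] atz [561.1  34.   30. ]
```

View pics/w8.png

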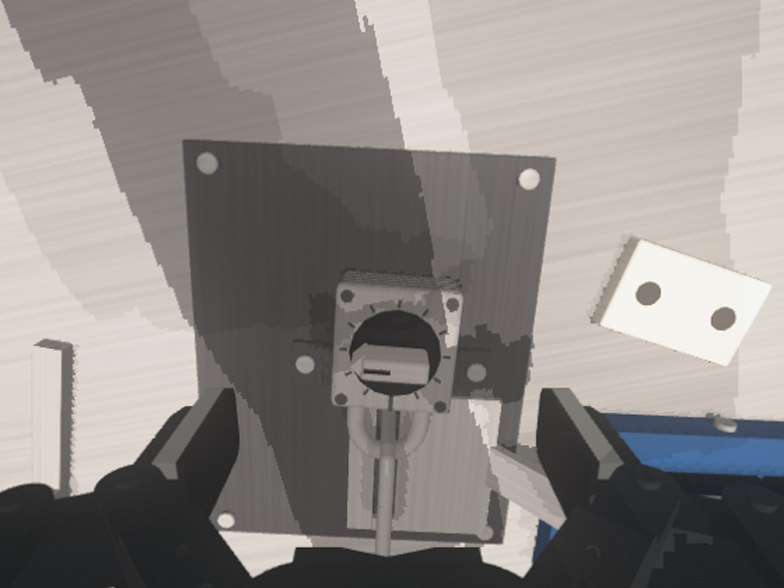

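```bash
python3 -m crank '{"slide":[[0.0045,0.003,-0.01],[0,0,-0.02],[0,0,-0.02],[0,0,-0.01],[0,0,0]],"angular":[[0.01,-0.01,-0.055],[0,0,0],[0,0,0],[0,0,0],[0,0,0]],"hand":[0,0,0,0,0]}' 40
python3 look.py w9
```

```text
clock: 10.38
eef_pos: [509.8, 48.7, 43.3]
tcp_rot: [0.001, 0.131, 0.991, 0.001]
wrist_force: [0.3, -0.2, -0.2]
finger_gap: 85.6
t 10.375 tcp [509.8  48.7  43.3] z [ 0.002  0.001 -1.   ] jaw yaw 74.93 gap 85.6 F [ 0.3 -0.2 -0.2] M [0.03 0.01 0.03] q [ 0.09  0.35 -0.37  0.84  0.    0.36]
lock 0.78 276.4 280.6 depth [512.5  47.8  36.2] atz [513.6  47.5  34. ]
knob 0.56 275.2 306.5 depth [515.3  46.5  52.8] atz [519.4  45.4  46. ]
pointer 0.67 235.4 299.2 depth [515.   28.   39.6] atz [511.5  29.8  46. ]
crown 0.61 274.6 377.7 depth [559.1  34.3  42.2] atz [578.2  29.   20. ]
staple 0.88 272.8 362.7 depth [558.3  33.5  32.5] atz [560.3  33.   30. ]
```

View pics/w9.png

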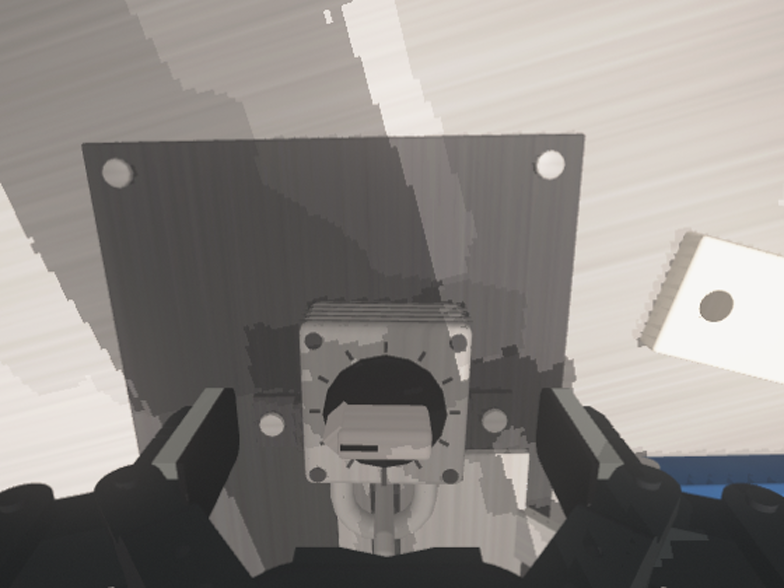

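```bash
python3 -m crank '{"slide":[[-0.002,0.000,-0.012],[0,0,-0.012],[0,0,-0.009],[0,0,-0.003],[0,0,0]],"angular":[[0,0,0.017],[0,0,0],[0,0,0],[0,0,0],[0,0,0]],"hand":[0,0,0,0,0]}' 40
python3 look.py w10
```

```text
clock: 11.3
eef_pos: [508.1, 48.8, 5.5]
tcp_rot: [0.002, 0.122, 0.993, 0.001]
wrist_force: [-1.7, 0.9, -0.6]
finger_gap: 85.4
t 11.3 tcp [508.1  48.8   5.5] z [ 0.004  0.001 -1.   ] jaw yaw 76.0 gap 85.4 F [-1.7  0.9 -0.6] M [-0.04  0.01 -0.03] q [ 0.1   0.39 -0.43  0.75  0.    0.34]
lock 0.77 275.0 328.4 depth [509.6  47.7  36. ] atz [511.   47.3  34. ]
lock 0.55 275.0 373.4 depth [433.5  67.1 147.7] atz [530.2  42.5  34. ]
knob 0.8 275.5 368.1 depth [515.4  46.4  49.1] atz [517.9  45.8  46. ]
pointer 0.93 222.7 360.7 depth [515.5  27.1  39.7] atz [510.8  29.4  46. ]
```

View pics/w10.png

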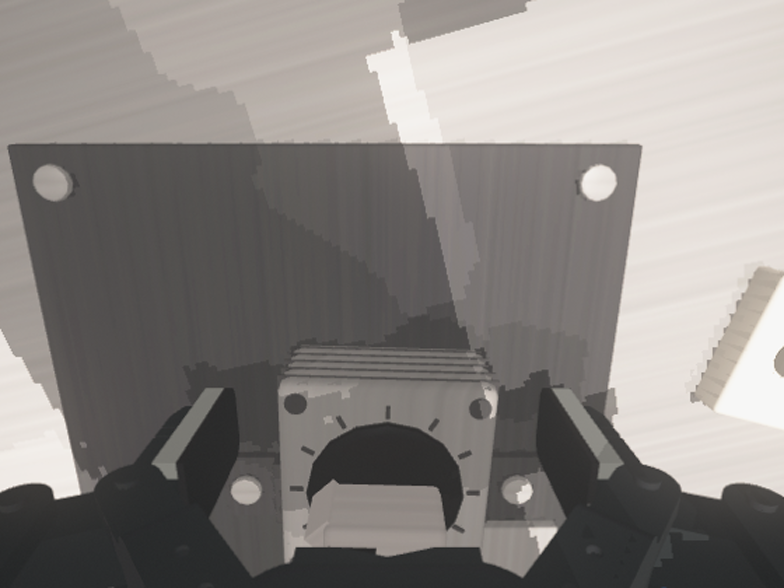

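```bash
python3 -m crank '{"slide":[[0,0,0],[0,0,0],[0,0,0],[0,0,0],[0,0,0]],"angular":[[0,0,0],[0,0,0],[0,0,0],[0,0,0],[0,0,0]],"hand":[0.2,0.3,0.4,0.6,0.8]}' 60
python3 look.py w11
```

```text
clock: 12.22
eef_pos: [508.7, 48.3, 7.1]
tcp_rot: [0.003, 0.122, 0.992, 0.001]
wrist_force: [-0.0, 0.3, 0.5]
finger_gap: 55.1
t 12.225 tcp [508.7  48.3   7.1] z [ 0.006  0.001 -1.   ] jaw yaw 75.96 gap 55.1 F [-0.   0.3  0.5] M [-0.04  0.03 -0.01] q [ 0.09  0.39 -0.42  0.75 -0.    0.34]
knob 0.96 274.8 367.4 depth [516.1  45.6  50. ] atz [519.4  44.8  46. ]
pointer 0.63 222.7 358.4 depth [520.4  24.3  34.3] atz [511.5  28.6  46. ]
```

View pics/w11.png

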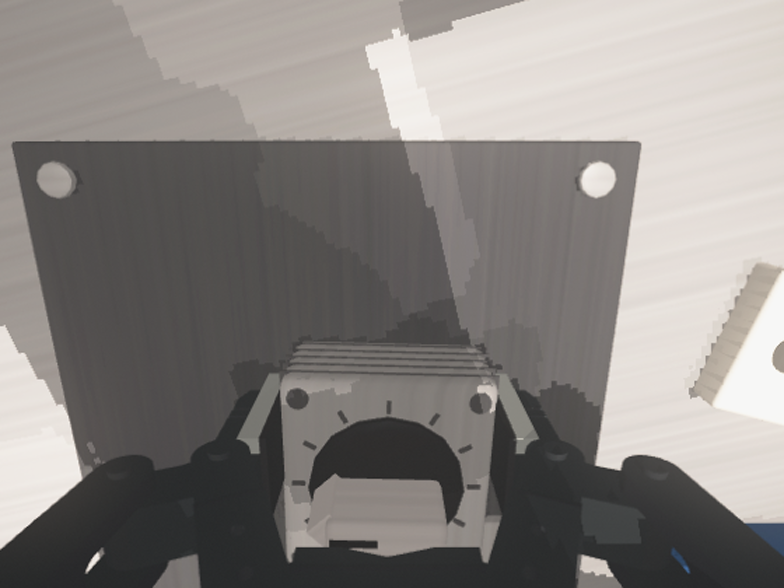

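```bash
python3 -m crank '{"slide":[[-0.0058,0.0015,0],[-0.0058,0.0015,0],[-0.0058,0.0015,0],[0,0,0],[0,0,0]],"angular":[[0,0.006,0],[0,0,0],[0,0,0],[0,0,0],[0,0,0]],"hand":[0.8,0.8,0.8,0.8,0.8]}' 60
python3 look.py w12
```

```text
clock: 13.15
eef_pos: [491.3, 53.1, 7.1]
tcp_rot: [0.001, 0.122, 0.993, 0.0]
wrist_force: [3.1, -1.7, -4.2]
finger_gap: 54.7
t 13.15 tcp [491.3  53.1   7.1] z [ 0.002  0.    -1.   ] jaw yaw 75.96 gap 54.7 F [ 3.1 -1.7 -4.2] M [-0.2  -0.66 -0.04] q [ 0.11  0.37 -0.46  0.74  0.    0.35]
lock 0.77 276.1 325.5 depth [492.5  52.5  36.5] atz [494.1  52.1  34. ]
knob 0.61 275.0 369.1 depth [497.8  50.9  52.1] atz [502.8  49.5  46. ]
pointer 0.66 226.6 352.3 depth [496.9  33.2  39.5] atz [492.2  35.5  46. ]
pointer 0.53 275.1 365.1 depth [498.   50.8  49.9] atz [501.2  50.   46. ]
crown 0.74 223.7 353.7 depth [499.4  31.   36.6] atz [511.5  25.   20. ]
```

```bash
python3 -m crank '{"slide":[[-0.0045,0.0011,0],[-0.0045,0.0011,0],[-0.003,0.0007,0],[-0.001,0.0002,0],[0,0,0]],"angular":[[0,0,0],[0,0,0],[0,0,0],[0,0,0],[0,0,0]],"hand":[0.8,0.8,0.8,0.8,0.8]}' 60
python3 -c "
from h import *
o=get_obs();print(o['wrist_force'],o['wrist_torque'],o['eef_pos'])"
python3 -m crank '{"slide":[[-0.002,0.0005,0],[-0.002,0.0005,0],[0,0,0]],"angular":[[0,0,0],[0,0,0],[0,0,0]],"hand":[0.8,0.8,0.8]}' 60
python3 look.py w13
```

```text
clock: 14.08
eef_pos: [478.4, 56.6, 7.2]
tcp_rot: [0.002, 0.122, 0.993, 0.001]
wrist_force: [3.8, -1.4, -5.1]
finger_gap: 55.0
[ 3.83269643 -1.39150414 -5.12441821] [-0.13955058 -0.74114114  0.05421971] [478.42969313  56.64043312   7.18136957]
clock: 14.45
eef_pos: [478.6, 56.7, 7.6]
tcp_rot: [0.005, 0.123, 0.992, -0.0]
wrist_force: [3.4, 0.2, -8.4]
finger_gap: 55.1
t 14.45 tcp [478.6  56.7   7.6] z [ 0.011 -0.002 -1.   ] jaw yaw 75.89 gap 55.1 F [ 3.4  0.2 -8.4] M [-0.01 -0.28  0.07] q [ 0.12  0.35 -0.5   0.71 -0.    0.37]
lock 0.61 275.1 327.8 depth [480.9  55.5  36.2] atz [482.5  55.1  34. ]
knob 0.75 276.8 366.8 depth [485.8  54.8  50.5] atz [489.5  53.9  46. ]
pointer 0.93 225.0 355.4 depth [483.7  36.6  41.9] atz [480.7  38.   46. ]
```

```bash
python3 -m crank '{"slide":[[0.002,-0.0005,0],[0,0,0.006],[0,0,0.006],[0,0,0.003],[0,0,0]],"angular":[[0,0.011,0],[0,0,0],[0,0,0],[0,0,0],[0,0,0]],"hand":[0.8,0.8,0.8,0.8,0.8]}' 90
python3 look.py w14; python3 look.py s14 scene
```

```text
clock: 15.38
eef_pos: [478.4, 56.3, 22.9]
tcp_rot: [-0.003, 0.123, 0.992, -0.001]
wrist_force: [1.9, -1.2, -5.8]
finger_gap: 54.2
t 15.375 tcp [478.4  56.3  22.9] z [-0.005 -0.001 -1.   ] jaw yaw 75.91 gap 54.2 F [ 1.9 -1.2 -5.8] M [ 0.01 -0.38 -0.  ] q [ 0.12  0.34 -0.46  0.78 -0.    0.36]
lock 0.76 274.9 324.1 depth [479.6  55.3  51.6] atz [491.   52.3  34. ]
knob 0.79 279.9 367.5 depth [485.7  55.5  66.9] atz [502.7  51.4  46. ]
pointer 0.7 224.6 357.9 depth [484.5  35.9  57.8] atz [493.2  31.6  46. ]
t 15.675 tcp [478.3  56.3  22.5] z [-0.006 -0.001 -1.   ] jaw yaw 75.91 gap 54.3 F [ 2.3  0.2 -5.7] M [-0.06 -0.43  0.01] q [ 0.12  0.34 -0.46  0.78 -0.    0.36]
lock 0.89 273.3 217.3 depth [506.7  43.8  49.4] atz [488.3  50.5  34. ]
lock 0.69 292.9 177.5 depth [337.7 167.1  27.5] atz [346.6 163.3  34. ]
knob 0.67 310.3 292.6 depth [767.   22.6  48.3] atz [765.   23.6  46. ]
knob 0.63 291.7 170.0 depth [328.  167.9  45.9] atz [328.1 167.8  46. ]
pointer 0.78 299.8 300.7 depth [760.3   2.4  26. ] atz [777.1  -5.1  46. ]
pointer 0.57 286.4 171.7 depth [511.8  77.6 174.4] atz [330.  151.3  46. ]
crown 0.69 280.8 239.4 depth [595.   27.6  54.5] atz [557.5  42.   20. ]
crown 0.43 283.7 311.8 depth [770.8 -38.1  20.7] atz [770.3 -37.9  20. ]
staple 0.72 278.6 239.2 depth [574.   30.2  37.7] atz [565.6  33.4  30. ]
```

View pics/w14.png

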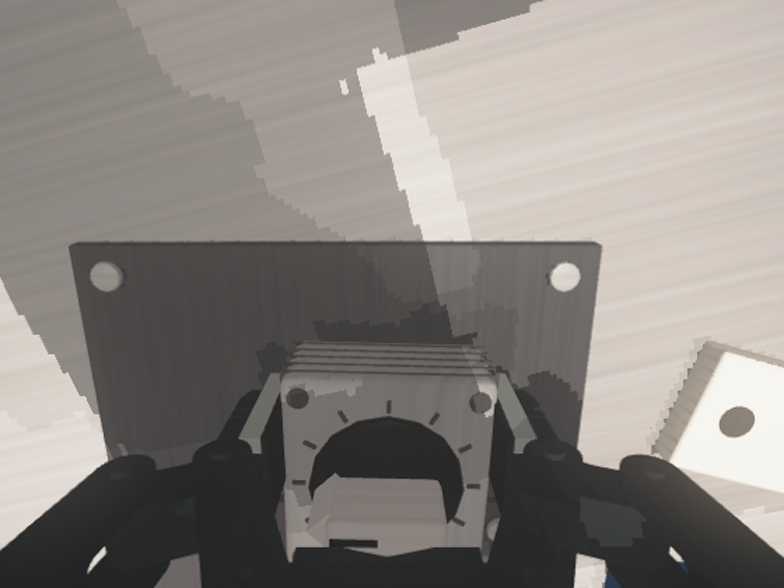

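```bash
python3 -c "
from h import *
p,d=camera('scene');cv2.imwrite('pics/s14c.png',cv2.resize(p[160:280,210:370],(800,600),interpolation=cv2.INTER_CUBIC))
p,d=camera('top');cv2.imwrite('pics/t14c.png',cv2.resize(p[160:280,210:370],(800,600),interpolation=cv2.INTER_CUBIC))"
```

```text
(no output)
```

View pics/s14c.png

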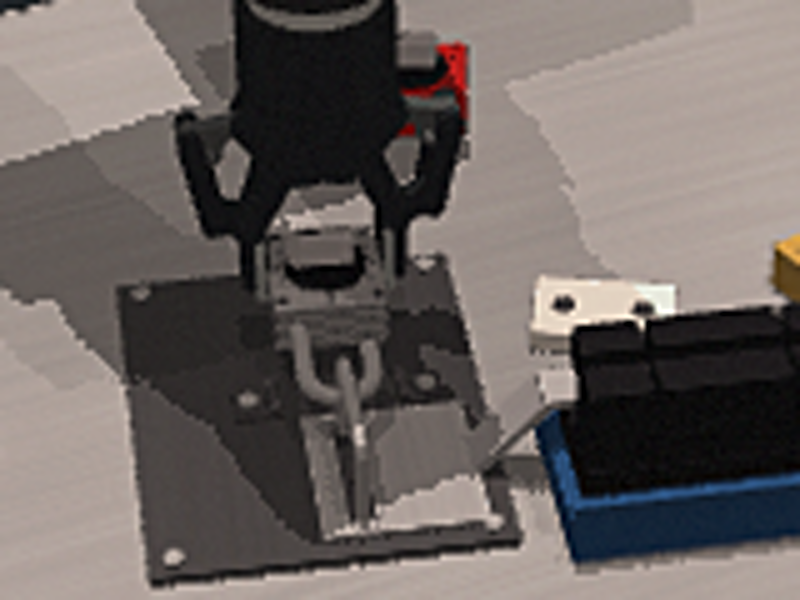

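View pics/t14c.png

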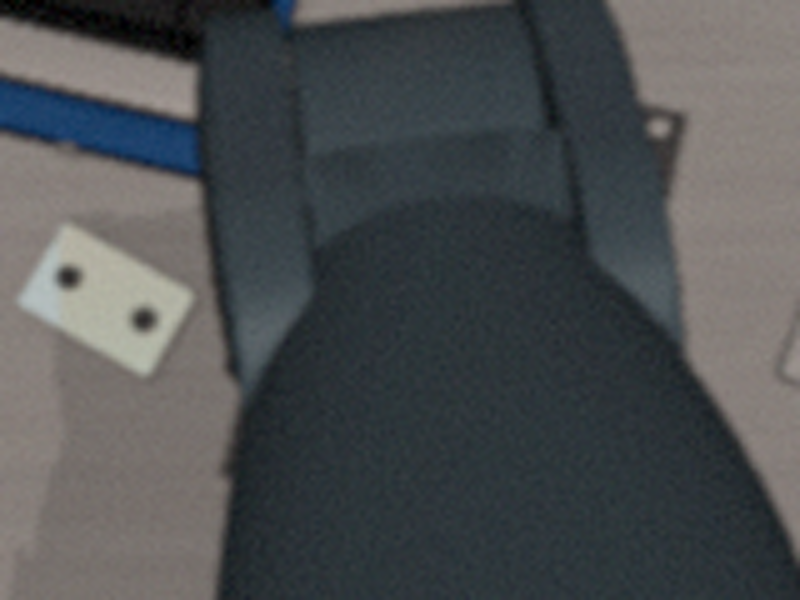

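```bash
python3 -m crank '{"slide":[[0.010,-0.0025,0],[0.010,-0.0025,0],[0.010,-0.0025,0],[0.005,-0.00125,0],[0,0,0]],"angular":[[0,-0.005,0],[0,0,0],[0,0,0],[0,0,0],[0,0,0]],"hand":[0.8,0.8,0.8,0.8,0.8]}' 90
python3 look.py w15; python3 look.py s15 scene >/dev/null; python3 -c "
from h import *
p,d=camera('scene');cv2.imwrite('pics/s15c.png',cv2.resize(p[180:270,230:350],(800,600),interpolation=cv2.INTER_CUBIC))"
```

```text
clock: 16.7
eef_pos: [514.4, 46.6, 21.5]
tcp_rot: [-0.002, 0.123, 0.992, -0.001]
wrist_force: [0.0, -1.0, -7.0]
finger_gap: 54.1
t 16.7 tcp [514.4  46.6  21.5] z [-0.004 -0.001 -1.   ] jaw yaw 75.89 gap 54.1 F [ 0. -1. -7.] M [0.05 0.15 0.03] q [ 0.09  0.39 -0.38  0.81 -0.    0.34]
lock 0.84 279.3 324.2 depth [515.7  47.2  50.6] atz [526.6  44.6  34. ]
knob 0.72 276.3 363.9 depth [522.3  44.5  62.7] atz [535.6  41.1  46. ]
pointer 0.88 223.9 356.9 depth [524.9  23.7  49.8] atz [527.7  22.3  46. ]
```

View pics/s15c.png

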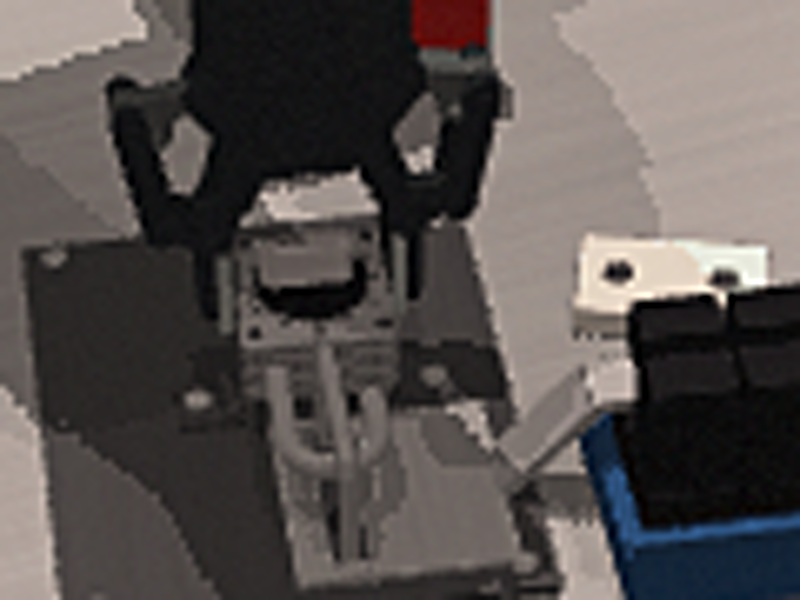

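```bash
python3 -m crank '{"slide":[[-0.0012,-0.0048,0.001],[-0.0012,-0.0048,0],[-0.0012,-0.0048,0],[0,0,0]],"angular":[[0,-0.003,0],[0,0,0],[0,0,0],[0,0,0]],"hand":[0.8,0.8,0.8,0.8]}' 90
python3 look.py w16; python3 look.py s16 scene >/dev/null; python3 -c "
from h import *
p,d=camera('scene');cv2.imwrite('pics/s16c.png',cv2.resize(p[180:270,230:350],(800,600),interpolation=cv2.INTER_CUBIC))"
```

```text
clock: 17.85
eef_pos: [510.0, 31.1, 22.8]
tcp_rot: [-0.0, 0.123, 0.992, -0.001]
wrist_force: [0.0, 0.9, -6.3]
finger_gap: 54.6
t 17.85 tcp [510.   31.1  22.8] z [-0.001 -0.002 -1.   ] jaw yaw 75.9 gap 54.6 F [ 0.   0.9 -6.3] M [0.08 0.14 0.05] q [ 0.06  0.38 -0.4   0.8  -0.    0.31]
lock 0.81 277.6 325.4 depth [511.8  31.   51.5] atz [523.4  28.   34. ]
knob 0.92 273.6 365.6 depth [516.7  28.4  65.8] atz [532.8  24.1  46. ]
pointer 0.82 224.5 354.8 depth [516.7  10.1  55.1] atz [523.3   6.8  46. ]
```

View pics/s16c.png

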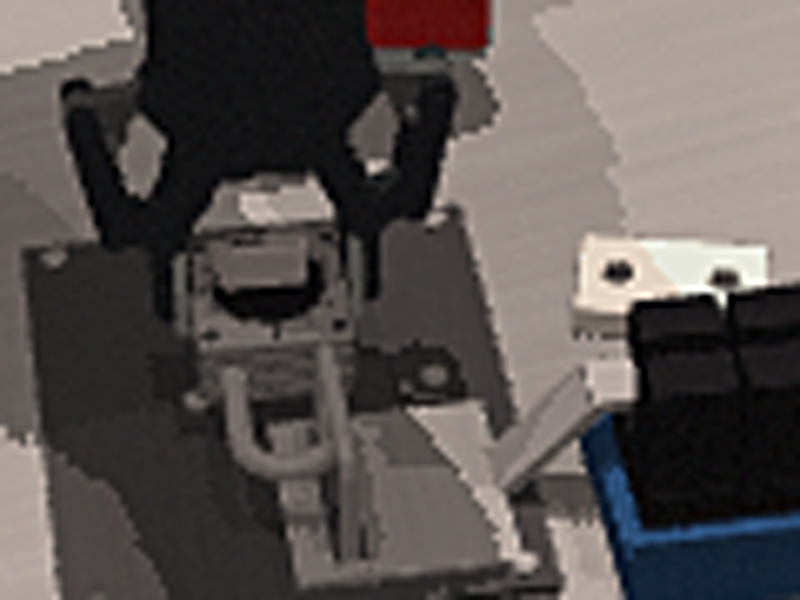

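```bash
python3 -m crank '{"slide":[[-0.0010,-0.0058,0],[-0.0014,-0.0058,0],[-0.002,-0.0078,0],[-0.002,-0.0078,0],[0,0,0]],"angular":[[0,0,0],[0,0,0],[0,0,0],[0,0,0],[0,0,0]],"hand":[0.8,0.8,0.8,0.8,0.8]}' 90
python3 look.py w17; python3 look.py s17 scene >/dev/null; python3 -c "
from h import *
p,d=camera('scene');cv2.imwrite('pics/s17c.png',cv2.resize(p[180:270,230:350],(800,600),interpolation=cv2.INTER_CUBIC))"
```

```text
clock: 19.12
eef_pos: [503.0, 2.1, 22.8]
tcp_rot: [-0.0, 0.123, 0.992, -0.001]
wrist_force: [0.7, -0.8, -6.7]
finger_gap: 54.6
t 19.125 tcp [503.    2.1  22.8] z [-0.001 -0.002 -1.   ] jaw yaw 75.91 gap 54.6 F [ 0.7 -0.8 -6.7] M [ 0.06  0.1  -0.02] q [ 0.01  0.37 -0.42  0.79 -0.    0.25]
lock 0.7 275.4 325.3 depth [504.    1.3  52.4] atz [516.2  -1.9  34. ]
knob 0.63 274.6 366.7 depth [ 5.103e+02 -4.000e-01  6.590e+01] atz [526.4  -4.7  46. ]
pointer 0.66 224.3 354.8 depth [509.9 -19.1  54.8] atz [516.3 -22.3  46. ]
```

View pics/s17c.png

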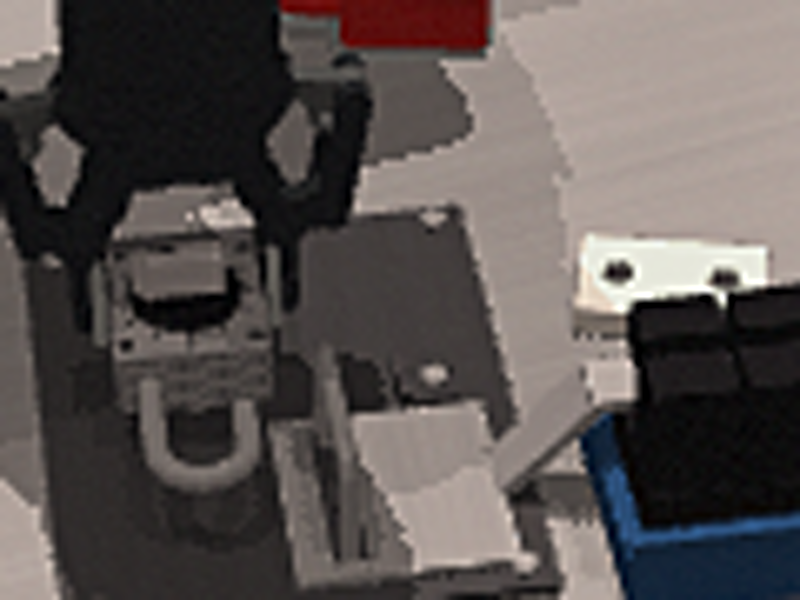

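The lock is unhooked. Now I'll lift it, first a little further away from the staple.

```bash
python3 -m crank '{"slide":[[-0.0025,-0.0097,0],[-0.0025,-0.0097,0.01],[0,0,0.03],[0,0,0.04],[0,0,0.04]],"angular":[[0,0,0],[0,0,0],[0,0,0],[0,0,0],[0,0,0]],"hand":[0.8,0.8,0.8,0.8,0.8]}' 90
python3 -m crank '{"slide":[[0,0,0.04],[0,0,0.02],[0,0,0],[0,0,0],[0,0,0]],"angular":[[0,0,0],[0,0,0],[0,0,0],[0,0,0],[0,0,0]],"hand":[0.8,0.8,0.8,0.8,0.8]}' 90
python3 look.py w18; python3 look.py s18 scene
```

```text
clock: 20.4
eef_pos: [494.4, -20.0, 145.0]
tcp_rot: [-0.003, 0.123, 0.992, -0.002]
wrist_force: [1.6, -0.9, -6.9]
finger_gap: 54.3
clock: 21.02
eef_pos: [493.5, -22.9, 210.5]
tcp_rot: [-0.001, 0.124, 0.992, -0.002]
wrist_force: [-0.5, -0.3, -6.9]
finger_gap: 54.4
t 21.025 tcp [493.5 -22.9 210.5] z [-0.002 -0.003 -1.   ] jaw yaw 75.76 gap 54.4 F [-0.5 -0.3 -6.9] M [ 0.05  0.14 -0.03] q [-0.04  0.2  -0.12  1.25 -0.    0.2 ]
lock 0.79 274.0 324.6 depth [494.2 -24.  240. ] atz [629.6 -61.1  34. ]
knob 0.64 275.8 365.5 depth [500.7 -24.9 253.3] atz [668.3 -69.1  46. ]
pointer 0.63 223.6 354.9 depth [503.3 -45.7 238.5] atz [ 643.3 -116.4   46. ]
staple 0.66 352.9 240.9 depth [559.3  32.4  36.1] atz [561.9  33.1  30. ]
t 21.325 tcp [494.  -22.6 211. ] z [-0.002 -0.003 -1.   ] jaw yaw 75.77 gap 54.2 F [-1.2 -1.5 -6.3] M [0.06 0.16 0.01] q [-0.04  0.2  -0.12  1.25 -0.    0.2 ]
lock 0.86 239.0 164.0 depth [533.1 -38.4 237.3] atz [221.8  50.6  34. ]
lock 0.8 291.8 179.8 depth [344.1 161.2  25.4] atz [355.8 156.3  34. ]
knob 0.71 241.2 151.4 depth [511.6 -25.3 253.1] atz [177.8  72.8  46. ]
knob 0.55 308.1 292.8 depth [766.9  17.8  49.8] atz [763.6  19.3  46. ]
pointer 0.76 301.0 299.6 depth [762.2   4.1  30.7] atz [775.2  -1.7  46. ]
pointer 0.68 288.7 174.1 depth [325.6 159.8  33.3] atz [343.4 152.4  46. ]
crown 0.68 284.4 313.2 depth [772.6 -37.3  17.9] atz [774.4 -38.   20. ]
crown 0.67 243.4 186.3 depth [1434.7 -296.4  826. ] atz [312.6  31.9  20. ]
staple 0.83 278.9 238.1 depth [587.1  26.   52.6] atz [562.2  35.5  30. ]
```

View pics/s18.png

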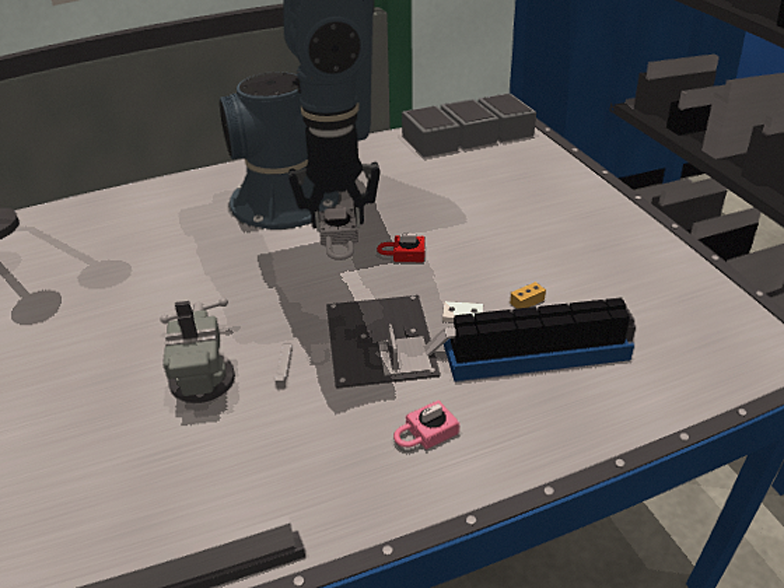

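View pics/w18.png

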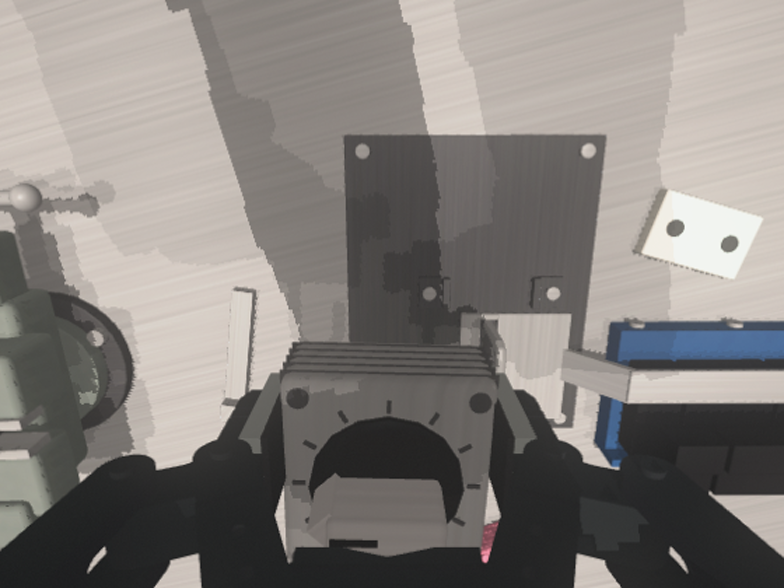

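```bash
python3 - <<'E'
from h import *
p,d=camera('scene');ci=camera_info('scene');o=get_obs();e=o['eef_pos']
g=np.array([.97,-.244,0])
for x in(60,82):print(x,np.round(proj(ci,e+g*(x+10.5)+[0,0,13]),1),np.round(proj(ci,e+g*(x+4.5+10.5)+[0,0,13]),1))
print(o['dq'].round(3),o['wrist_force'].round(1))
cv2.imwrite('pics/s19c.png',cv2.resize(p[125:215,190:310],(800,600),interpolation=cv2.INTER_CUBIC))
E
```

```text
60 [243.2 176.3] [243.4 177.5]
82 [244.1 182.2] [244.3 183.5]
[-0.001 -0.001  0.001  0.    -0.001  0.   ] [-0.7 -0.4 -6.4]
```

View pics/s19c.png

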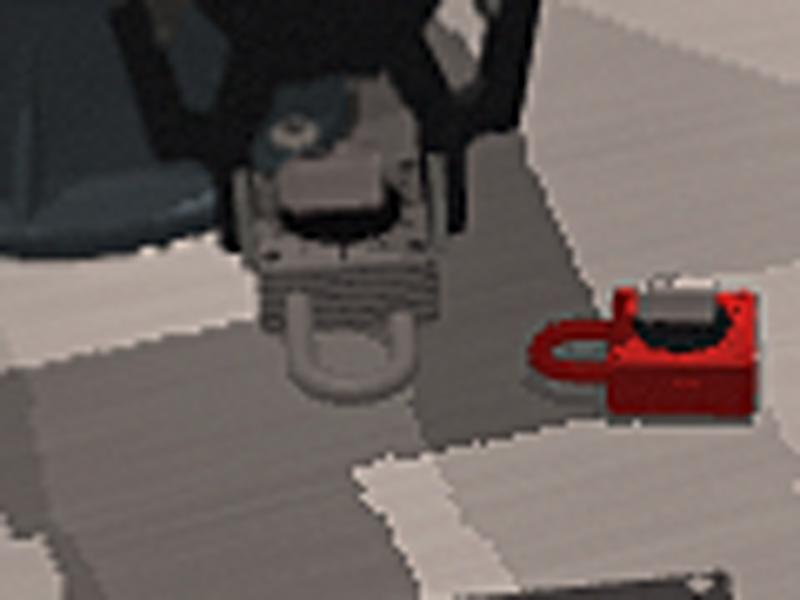

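```bash
python3 -c "
from rig import *
print(hand_in())"
```

```text
the job is handed in; nothing more can be done
None
```

The job is handed in: the steel lock was opened, unhooked from the staple and is held up in the gripper at about 21 s of the 58 s allowed.

- **Dial:** It started at two o'clock. I turned it one click clockwise by the wing, and after I let go it stayed at three.
- **Shackle:** I drew the case back about 31 mm until it hit the stop. The drag was about 4 N, so the lock was free.
- **Unhooking:** I lifted the lock about 15 mm, moved it forward until the staple leg stood in the gap, and took it off towards its own -y. The wrist force showed no sign of touching the staple.

**Last checks:**
- **Height and level:** The lock hangs roughly level, its case centre about 220 mm up.
- **Shackle:** It still looks fully open. The bow sits at pixel row 183–185, where 182 is expected open and 176 shut.
- **Grip:** The finger opening was steady at 54 mm, and the wrist force was about 6.5 N, roughly the lock's weight.
- **Other things:** In the last wide view the pad, block, key and both look-alike locks appear where they were; I did not re-measure them.

**Disagreements:** The measured lock direction varied by about 2° between pictures, so I aligned to the base plate's edge. In the last scene picture the depth reading at the bow was useless, so the shackle check rests on pixel positions alone.

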